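# Weigh an irrigation valve on the column spring balance

### The job

Weigh the grey valve that carries the wire hanger: hang it by its hanger on the hook of the spring balance, lowering it slowly and gently until the spring carries the whole weight before you let go, so that the hook never jumps and is never overloaded. When it hangs still, slide the red marker level with the yellow pointer to record the reading. Leave the valve hanging there and do not disturb the other things on the bench.

Things in the scene. Friction and masses are not known exactly. Their poses are not given: they have to be found in the camera images.
- valve: Grey upright irrigation valve, 0.25 to 0.9 kg. Origin under its centre, z up; pipe ends along x, 90 mm each way, 28 mm up, 40 mm thick; body 92 mm wide, 77 mm high. Bail of 6 mm wire in its xz plane: legs at x = -34 and 34 mm, roof-shaped bar along x, highest (145 mm) at its middle, where an orange tab stands (146 to 188 mm up). The hook passes along y below the bar (62 mm wide, 65 mm high).
- valve_eye (a point): Underside of the middle of the hanger's top bar, 142 mm above the valve's underside: this rests on the hook's seat. Axes as the valve.
- valve_grip (a point): Where to grip the orange tab: 174 mm above the valve's underside, 32 mm above valve_eye. The tab is straight sided, 10 mm thick along the valve's x, 22 mm wide along y.
- scale: Column spring balance fixed to the bench: dark 140 x 130 mm base (14 mm thick, from -35 to +105 mm along its x), 34 mm square aluminium column 312 mm high with a graduated white strip. Origin on the column's axis at bench level. The hook arm points to its -x, pointer and marker stick out to its +x.
- hook_seat (a point): Top of the hook where a hanger rests, 120 mm from the column axis to the scale's -x; 269 mm high unloaded, sinks with load. The hook is an 8 mm bar from the column (6 mm higher than the seat there); its tip turns up 22 mm beyond the seat to 18 mm above it. A hanger is threaded over the tip along the arm, its bar crosswise to the arm, then lowered. Axes as scale.
- scale_hook (a joint): How far the hook and pointer have gone down, m: 0 unloaded, end stop at 0.105. The spring yields about 10 mm per newton after the first 0.4 N and is lightly damped, so that a released load bobs for a second or two. Move it slowly: a jump (over 70 mm/s, as when more than about 5 mm or 0.5 N out of balance at release) or a load over 15 N harms it.
- pointer (a point): Tip of the thin yellow pointer, that sticks out 55 mm from the column axis towards the scale's +x and moves up and down with the hook; 265 mm high when unloaded. Axes as scale.
- scale_marker (a joint): How far the red marker has been slid down the column, m: 0 at the top (marker 285 mm high), to 0.125. Stiff (about 2 N), stays where it is left. Starts above the unloaded pointer.
- marker_grip (a point): Centre of the marker's red grip plate, 95 mm from the column axis towards the scale's +x: plate 26 mm long (scale x), 10 mm thick (scale y), 26 mm high. The marker reads right when this point is level with the pointer. Axes as scale.
- spare_valve: Bystander: similar grey valve with a black T-handle and no hanger, 121 mm high. Origin under its centre.
- tin: Bystander: round tin, 84 mm diameter, 60 mm high. Origin under its centre.
- tape: Bystander: blue roll of tape lying flat, 90 mm diameter, 18 mm high. Origin under its centre.
- wrench: Bystander: steel wrench lying flat.
- screwdriver: Bystander: screwdriver lying flat.
- elbow: Bystander: brass pipe elbow, 26 mm thick, legs 34 mm.
- terminals: Bystander: white terminal block 50 x 22 x 14 mm.

How it is judged (in metres and radians):
On the way, in this order (a step that is already met when the one before it is completed fails the run):
1. the valve hangs by its hanger on the hook, let go and still (distance between valve_eye and hook_seat below 0.01 m and contact force between valve and scale above 1.5 N and contact force between valve and the fingers below 0.05 N and height (world z) of valve above 0.015 m and velocity of joint scale_hook between -0.01 and 0.01 m/s and linear speed of valve below 0.03 m/s), for 0.4 s.
2. the red marker is level with the pointer (within 4 mm) (z of marker_grip in the frame of pointer between -0.004 and 0.004 m), for 0.3 s.
At the end, for the whole second after the job is handed in: The valve hangs still on the hook by the middle of its hanger (valve_eye within 10 mm of hook_seat, clear of the bench, hook under 10 mm/s, valve under 50 mm/s) and the red marker's grip is within 4 mm of the pointer's height (all of step 2 and distance between valve_eye and hook_seat below 0.01 m and contact force between valve and scale above 1.5 N and height (world z) of valve above 0.015 m and linear speed of valve below 0.05 m/s and velocity of joint scale_hook between -0.01 and 0.01 m/s); the robot touches nothing.
It fails at once if the hook jumps: it moves faster than 0.07 m/s up or down (valve dropped on it, or let go before or after the spring carries just its weight) (velocity of joint scale_hook above 0.07 m/s or velocity of joint scale_hook below -0.07 m/s).
It fails at once if the balance is overloaded: the valve bears on it with more than 15 N (contact force between valve and scale above 15 N).
It fails at once if a bystander is moved by more than 30 mm (distance of any of spare_valve, tin, tape, wrench, screwdriver, elbow, terminals from where it was at the start of the episode above 0.03 m).
It also fails if it takes over 64 s, if anything falls off the work surface, if the arm or the gripper's body presses on something with over 40 N, if the wrist force passes 120 N, or if a joint passes its speed limit or range.

### The arm

A 7-joint arm with a two-finger parallel gripper is mounted at the origin on the work surface. World frame = base frame: x ahead of the robot, y to its left, z up, the work surface at z = 0. Lengths are in mm, angles in rad, forces in N, time in s.
With the tool pointing down it reaches from about 350 to 775 mm from the base axis. Payload 3.1 kg.
Tool frame: the origin (TCP) lies midway between the tips of the shut fingers; the grasp point (between the pads) lies 19 mm behind it; x points along the fingers, z is the direction in which the jaws open and shut, and the axes are right-handed (so a half turn about x gives the same grasp; the last joint's range is limited). The gripper opens to 85 mm and grips with 20 to 120 N. Pads are 22 mm wide; open, the fingers measure 114 mm over their backs; the gripper's body (76 mm by 85 mm) begins 54 mm behind the grasp point. The pads swing forward as they close: fully open they stand 13 mm farther back than shut.
Start: joints at [-1.266, 0.311, 0.014, 1.512, -0.004, 1.319, -0.027], TCP at [186.913, 517.282, 231.304] pointing down, gripper open.
Joint ranges: [-2.7, 2.7], [-0.3, 1.91], [-1.27, 1.3], [0.12, 2.57], [-1.44, 4.58], [0.2, 2.03], [-3.05, 3.05]. Speed limits (rad/s): [2.79, 2.79, 3.14, 3.14, 3.14, 3.14, 3.14].

### API

Orientations are given as a rotation vector (axis times angle).
In Python, from station import sensors, get_image, sign_off, boxes_of, cut_out, place_of gives the robot as it stands.
- The arm moves only by the tool play_rows, never from a script. Its argument "motion" is a list of rows, each a list of 4 numbers: the shift along the tool's x, y, z in m, then the turn about the tool's x in rad. A call has 1 to 20 rows; each row is the pose to reach, as a shift and turn from the pose measured when the call began, along the tool's axes at that moment; what a row does not reach only later rows make up. A row lasts 1/8 s, in which the tool goes at most 62.5 mm and 10.7 degrees, less where a joint would pass 70% of its speed; a pose out of reach is approached as far as the arm can. A call with a gripper value outside its range is refused whole. "grip" is the finger opening in m, from 0 to 0.0854, set as the call begins (left out, the last holds). The fingers move at their own pace and stop on an object; the grip force is fixed at half the most. Time passes only in rows, so rows that repeat a pose let the fingers close. It gives the time, the measured TCP pose, the force and the opening at its end, in the units of the state.
- sensors.get_state(): the state, without advancing time (a new reading comes with each control period).
- get_image(name): name is "side" or "top" or "wrist"; returns a dict with "pixels" (384x512x3 uint8, red, green, blue), "K" (3x3 intrinsics, pixels), "k1" (the pictures are not rectified: a ray, as slopes to the right and down, at radius r is drawn at 1 + k1 r^2 times it, then the intrinsics apply), "eye" and "orientation" of the camera in the world; the wrist camera has in their place "tool_from_camera" (4x4, takes a point from camera to tool coordinates, whose origin is the TCP and whose axes are the tool frame's). Camera axes: x right, y down, z forward; pixel columns grow to the right and rows downward; lengths in mm; the calibration is good to about 2 mm. A picture is of the moment at which its call begins: read the wrist's pose just before it. There is no depth.
- sign_off(): hands the job in, once; it reports no verdict.
Trained networks look in a picture, given as the dict that the camera call returned (one of the last four; its "shot" number tells which), for a name from the list of things; names that differ only in an ending like _2 or _b are one class to them, and where a whole thing is asked for, a point or a joint stands for the part that bears it (a point fixed in the world has none). Each returns a list of dicts, best first, with "confidence" (0 to 1); they miss things now and then, are a little off and sometimes report something else, mostly with a low value. They report only what shows in the picture. A call takes as long as a camera call.
- boxes_of(picture, thing): "pixel" ([column, row] in pixels, amid what is visible of it).
- cut_out(picture, thing): "pixels" (384x512 bool, what is visible of it) and "pixel" ([column, row] in pixels, amid what is visible of it).
- place_of(picture, thing): "pixel" ([column, row] in pixels: a listed point, or the origin of a listed thing).
The state is a dict: "clock": time; "joints": joint angles; "qvel": joint speeds; "tau": joint torques, N m; "tcp_pos": TCP position; "eef_rot": TCP orientation; "force": force on the tool from outside, world axes, zero at the start; "ft_torque": the same for the moment, N m; "width": finger opening in mm.
Only numpy, scipy, OpenCV 4.12 (cv2) and the standard library are available. Lean on these libraries where they do the work, as an engineer would, in place of code of your own. Each camera call takes 0.05 s, during which the arm holds its last target. There are 200 camera calls.

## Working session

There is one attempt and no reset: what is moved stays moved. The work goes in short steps, Python scripts to look and compute and a tool call to move; the robot and the scene stay as the last step left them, time stands still between calls to the robot, and variables do not carry over. Pictures are saved under pics/ and viewed, about 8 in all and at most 12, crops included, and the job is handed in when it is done.

Besides the shell and the picture viewer there is one more tool, called after "Call:" in YAML: its name, and indented under it one key for each argument. play_rows: Moves the arm, as the interface text tells. Its arguments: {"type":"object","properties":{"motion":{"type":"array"},"grip":{"type":"number"}},"required":["motion"]}

```bash
mkdir -p pics; ls; cat > h.py <<'E'
import numpy as np, cv2
from scipy.spatial.transform import Rotation as R
from station import sensors, get_image, sign_off, boxes_of, cut_out, place_of
def cam(p):
    if "eye" in p:
        o=np.array(p["orientation"],float)
        M=o if o.shape==(3,3) else R.from_rotvec(o).as_matrix()
        return np.array(p["eye"],float),M
    s=p["_s"]; T=np.array(p["tool_from_camera"],float); W=R.from_rotvec(s["eef_rot"]).as_matrix()
    return W@T[:3,3]+np.array(s["tcp_pos"]),W@T[:3,:3]
def shot(n):
    s=sensors.get_state(); p=get_image(n); p["_s"]=s; return p
def ray(p,px):
    K=np.array(p["K"]); d=np.array([(px[0]-K[0,2])/K[0,0],(px[1]-K[1,2])/K[1,1]]); u=d.copy()
    for _ in range(20): u=d/(1+p["k1"]*(u@u))
    e,M=cam(p); v=M@np.array([u[0],u[1],1]); return e,v/np.linalg.norm(v)
def onz(p,px,z):
    e,v=ray(p,px); return e+v*(z-e[2])/v[2]
def proj(p,X):
    e,M=cam(p); c=M.T@(np.array(X)-e); u=c[:2]/c[2]; u=u*(1+p["k1"]*(u@u)); K=np.array(p["K"]); return K[:2,:2]@u+K[:2,2]
def tri(*rs):
    A=np.zeros((3,3));b=np.zeros(3)
    for e,v in rs:
        P=np.eye(3)-np.outer(v,v);A+=P;b+=P@e
    X=np.linalg.solve(A,b); return X,[round(float(np.linalg.norm((np.eye(3)-np.outer(v,v))@(X-e))),1) for e,v in rs]
def save(p,n,crop=None,s=1):
    im=p["pixels"][...,::-1]
    if crop: im=im[crop[1]:crop[3],crop[0]:crop[2]]
    cv2.imwrite(n,cv2.resize(im,None,fx=s,fy=s,interpolation=cv2.INTER_CUBIC))
E
python3 - <<'E'
from h import *
np.set_printoptions(precision=1,suppress=True)
print(sensors.get_state())
P={n:shot(n) for n in("side","top")}
for n,p in P.items(): print(n,p["eye"],p["orientation"],p["K"],p["k1"],p["shot"])
cv2.imwrite("pics/a.png",np.vstack([P["side"]["pixels"],P["top"]["pixels"]])[...,::-1][:, :])
im=np.vstack([P["side"]["pixels"],P["top"]["pixels"]])[...,::-1]
cv2.imwrite("pics/a.png",cv2.resize(np.hstack([P["side"]["pixels"],P["top"]["pixels"]])[...,::-1],(800,300)))
for t in["valve","valve_eye","valve_grip","scale","hook_seat","pointer","marker_grip","spare_valve","tin"]:
    r={}
    for n,p in P.items():
        q=place_of(p,t); print(t,n,[(np.round(x["pixel"],1).tolist(),round(x["confidence"],2)) for x in q[:2]])
        if q: r[n]=ray(p,q[0]["pixel"])
    if len(r)==2: print("   ",*tri(*r.values()))
E
```

```text
pics
{'clock': 0.0, 'joints': array([-1.3,  0.3,  0. ,  1.5, -0. ,  1.3, -0. ]), 'qvel': array([-0.,  0., -0., -0.,  0.,  0., -0.]), 'tau': array([  0. , -38. ,   0.1, -23.1,   0. ,   0. ,   0. ]), 'tcp_pos': array([186.6, 516.6, 230.2]), 'eef_rot': array([-1. ,  1.4,  0.9]), 'force': array([ 0.4, -0.1,  0.5]), 'ft_torque': array([-0.,  0.,  0.]), 'width': 85.40834402393754}
side [454.  988.4 750.5] [-0.2  2.7 -1.6] [[448.8   0.  250.3]
 [  0.  448.8 197. ]
 [  0.    0.    1. ]] -0.15217124832375442 1
top [ 401.2   19.6 1117.3] [-2.1  2.1 -0.2] [[354.1   0.  253.5]
 [  0.  354.1 192.2]
 [  0.    0.    1. ]] 0.01901629963614404 2
valve side [([269.1, 206.2], 0.57)]
valve top [([347.1, 216.5], 0.9)]
    [ 532.8 -289.    -9.2] [1.1, 1.1]
valve_eye side [([270.6, 168.3], 0.78), ([327.3, 313.7], 0.73)]
valve_eye top [([355.1, 213.5], 0.87)]
    [ 528.2 -271.5  138.1] [3.2, 3.2]
valve_grip side [([273.6, 156.5], 0.87)]
valve_grip top [([361.0, 206.2], 0.82), ([178.0, 229.5], 0.66)]
    [ 531.7 -275.6  178.8] [7.7, 7.7]
scale side [([271.0, 279.8], 0.66)]
scale top [([224.5, 226.7], 0.73), ([250.6, 272.0], 0.17)]
    [496.9 101.4   5.7] [2.8, 2.8]
hook_seat side [([262.0, 165.0], 0.71)]
hook_seat top [([269.1, 203.1], 0.69), ([153.9, 248.4], 0.66)]
    [536.2 -25.4 265.2] [2.0, 2.0]
pointer side [([269.2, 202.2], 0.59)]
pointer top [([191.6, 218.7], 0.63)]
    [500.1 161.3 267.9] [4.4, 4.4]
marker_grip side [([281.7, 208.8], 0.51)]
marker_grip top [([178.8, 229.6], 0.54), ([224.8, 229.2], 0.37)]
    [472.7 190.2 271.5] [3.5, 3.5]
spare_valve side [([174.2, 224.6], 0.97), ([161.8, 294.6], 0.75)]
spare_valve top [([286.8, 136.9], 0.91), ([200.0, 146.3], 0.28)]
    [796.9 -98.2  13.2] [4.3, 4.3]
tin side [([162.2, 292.6], 0.7)]
tin top [([199.8, 148.0], 0.56), ([180.0, 227.5], 0.22)]
    [756.6 186.1   2.2] [0.8, 0.8]
```

View pics/a.png

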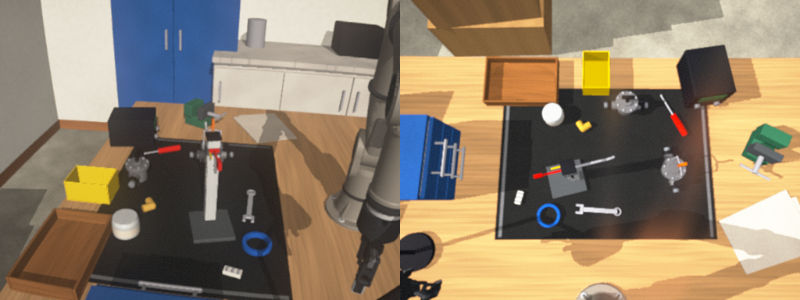

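```bash
python3 - <<'E'
from h import *
np.set_printoptions(precision=3,suppress=True)
s=sensors.get_state(); print(R.from_rotvec(s["eef_rot"]).as_matrix())
S=shot("side");T=shot("top");W=shot("wrist")
save(S,"pics/b.png",(170,100,370,330),2.6)
cv2.imwrite("pics/c.png",np.hstack([cv2.resize(T["pixels"][130:290,150:400],(750,480))])[...,::-1])
print(W["tool_from_camera"])
E
```

```text
[[ 0.   -0.94  0.34]
 [ 0.    0.34  0.94]
 [-1.   -0.    0.  ]]
[[   0.      -0.28     0.96  -143.266]
 [   0.      -0.96    -0.28    69.761]
 [   1.       0.      -0.       0.447]
 [   0.       0.       0.       1.   ]]
```

View pics/b.png

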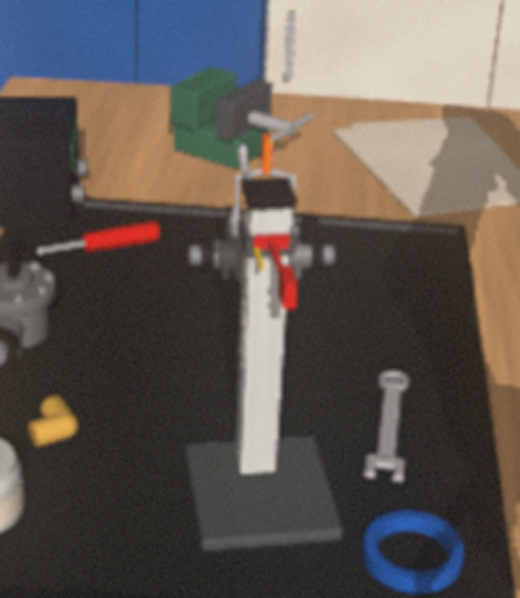

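View pics/c.png

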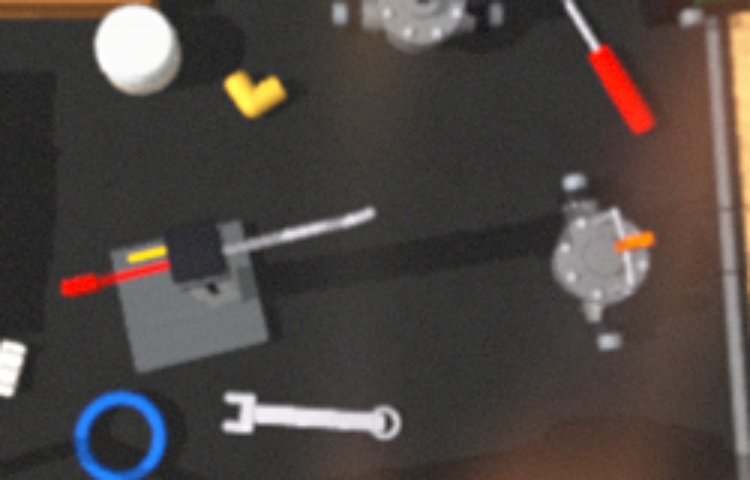

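The pictures show the scale near the middle, its hook arm pointing right (top crop: hook tip at 372,212; red plate at 78,287; pointer at 130,257). The valve is on the right with its orange tab at 635,241, and its pipe axis is nearly perpendicular to the hook arm. I'll go above the valve now.

Call:
play_rows:
  motion:
    - [-0.06,0,0,0]
    - [-0.12,0,0,0]
    - [-0.17,-0.02,-0.02,0.03]
    - [-0.17,-0.055,-0.058,0.09]
    - [-0.17,-0.09,-0.097,0.15]
    - [-0.17,-0.128,-0.136,0.215]
    - [-0.17,-0.167,-0.177,0.28]
    - [-0.17,-0.206,-0.218,0.345]
    - [-0.17,-0.245,-0.26,0.41]
    - [-0.17,-0.284,-0.302,0.476]
    - [-0.17,-0.323,-0.343,0.54]
    - [-0.17,-0.362,-0.384,0.607]
    - [-0.17,-0.401,-0.425,0.672]
    - [-0.17,-0.44,-0.467,0.738]
    - [-0.17,-0.479,-0.508,0.8]
    - [-0.17,-0.516,-0.547,0.864]
    - [-0.15,-0.551,-0.584,0.92]
    - [-0.11,-0.575,-0.61,0.97]
    - [-0.08,-0.591,-0.626,0.99]
    - [-0.08,-0.591,-0.626,0.99]

```text
clock: 3.65
tcp_pos: [528.7, -272.8, 308.2]
eef_rot: [-0.18, 1.569, 0.184]
force: [0.2, 1.0, -0.1]
width: 85.0
```

```bash
python3 - <<'E'
from h import *
np.set_printoptions(precision=2,suppress=True)
W=shot("wrist");S=shot("side");T=shot("top"); s=sensors.get_state()
Rt=R.from_rotvec(s["eef_rot"]).as_matrix(); print(Rt, s["force"],s["joints"])
for t in ["valve_grip","valve_eye","valve"]:
  q=place_of(W,t)
  rs=[]
  for c,p in(("w",W),("s",S),("t",T)):
    q=place_of(p,t); print(t,c,[(np.array(x["pixel"]),round(x["confidence"],2)) for x in q[:2]])
    if q and c!="s": rs.append(ray(p,q[0]["pixel"]))
    if q: print("   onz",onz(p,q[0]["pixel"],{"valve_grip":174,"valve_eye":142,"valve":0}[t]))
  if len(rs)>1: print(*tri(*rs))
save(W,"pics/d.png",None,1.5)
E
```

```text
[[ 0.   -0.23  0.97]
 [-0.    0.97  0.23]
 [-1.   -0.    0.  ]] [-0.26  0.17  0.65] [-0.1   0.48  0.9   1.24 -0.37  1.59  0.96]
valve_grip w [(array([258.6, 192. ]), 0.77)]
   onz [ 530.14 -280.75  174.  ]
valve_grip s [(array([275.9, 158. ]), 0.57)]
   onz [ 516.58 -273.57  174.  ]
valve_grip t [(array([364. , 211.6]), 0.9)]
   onz [ 525.57 -284.84  174.  ]
[ 530.02 -289.78  150.63] [2.9, 2.9]
valve_eye w [(array([258.9, 184.4]), 0.77)]
   onz [ 530.18 -280.71  142.  ]
valve_eye s [(array([272. , 167.4]), 0.77)]
   onz [ 527.14 -271.45  142.  ]
valve_eye t [(array([357.2, 213. ]), 0.67)]
   onz [ 525.85 -276.09  142.  ]
[ 533.75 -296.19   77.49] [0.6, 0.6]
valve w [(array([263. , 163.3]), 0.65)]
   onz [ 535.66 -279.72    0.  ]
valve s [(array([270.3, 205.6]), 0.57)]
   onz [ 527.14 -277.66    0.  ]
valve t [(array([349.3, 217.9]), 0.97)]
   onz [ 528.34 -293.26    0.  ]
[ 527.28 -273.31   58.78] [6.6, 6.6]
```

View pics/d.png

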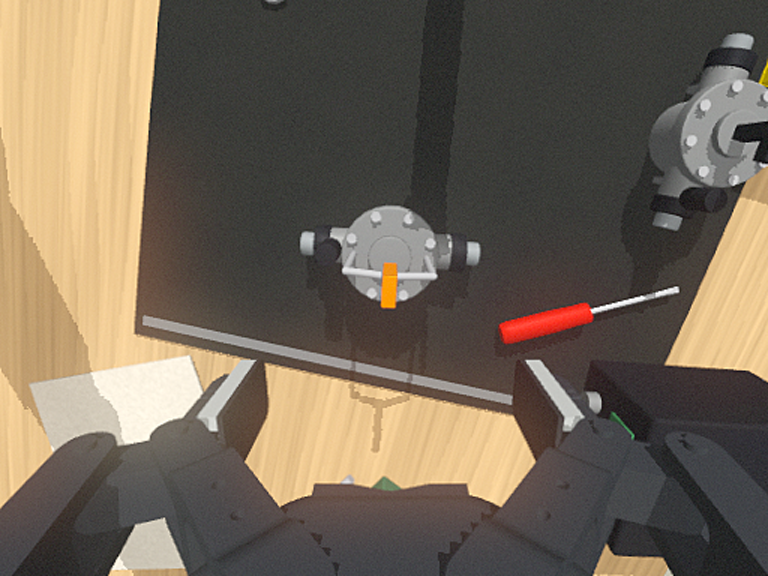

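The wrist view shows the tab at (389,264–308) in the enlarged picture, and the pipe axis about 3.5° clockwise of the jaw axis. I'll refine the tab position from its end edges and the hook from the top and side views.

```bash
python3 - <<'E'
from h import *
np.set_printoptions(precision=1,suppress=True)
W=shot("wrist");S=shot("side");T=shot("top")
hsv=cv2.cvtColor(W["pixels"],cv2.COLOR_RGB2HSV); m=cv2.inRange(hsv,(8,180,120),(20,255,255)); m[:160]=0;m[225:]=0;m[:,:230]=0;m[:,300:]=0
ys,xs=np.nonzero(m); print(xs.min(),xs.max(),ys.min(),ys.max())
a,b=ys.min(),ys.max()
print(onz(W,(xs[ys<a+3].mean(),a-.5),146),onz(W,(xs[ys>b-3].mean(),b+.5),188))
# pipe ends at 28 mm
print(onz(W,(308/1.5,243/1.5),28),onz(W,(473/1.5,253/1.5),28))
# scale
for t,z in(("hook_seat",269),("pointer",265),("marker_grip",285),("scale",0)):
  for c,p in(("s",S),("t",T)):
    q=place_of(p,t)
    for x in q[:2]: print(t,c,np.array(x["pixel"]),round(x["confidence"],2),onz(p,x["pixel"],z))
print("hook tip top",onz(T,(274,200.7),287),"plate",onz(T,(176.2,225.5),298))
save(T,"pics/e.png",(165,185,285,265),6)
E
```

```text
252 262 174 203
[ 527.8 -268.3  146. ] [ 532.2 -289.7  188. ]
[ 450.2 -294.2   28. ] [ 618.8 -264.7   28. ]
hook_seat s [263.7 163.4] 0.64 [534.3 -28.1 269. ]
hook_seat s [175.6 228.1] 0.62 [675.1 289.2 269. ]
hook_seat t [265.4 200.9] 0.55 [538.9 -16.3 269. ]
pointer s [265.7 199.8] 0.57 [513.2 146.3 265. ]
pointer s [196.1 264.8] 0.4 [611.9 389.5 265. ]
marker_grip s [262.7 162.4] 0.72 [534.6   0.4 285. ]
marker_grip s [280.5 211.7] 0.69 [477.3 223.8 285. ]
marker_grip t [178.2 227.9] 0.57 [472.1 189.  285. ]
scale s [265.8 280.6] 0.62 [507.4  99.9   0. ]
scale t [194.5 147.5] 0.66 [759.8 203.9   0. ]
scale t [225.9 226.3] 0.58 [501.4  97.3  -0. ]
hook tip top [536.5 -36.  287. ] plate [476.5 191.2 298. ]
```

View pics/e.png

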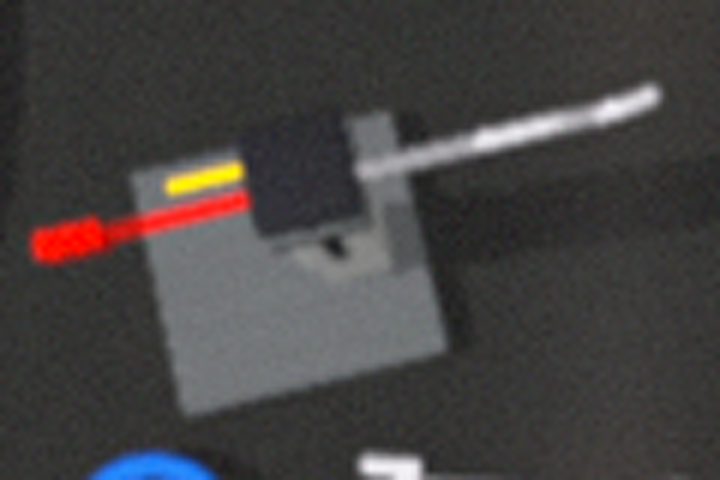

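Call:
play_rows:
  motion:
    - [0.03,-0.002,0,0.02]
    - [0.07,-0.004,0,0.04]
    - [0.11,-0.006,0,0.061]
    - [0.135,-0.006,0,0.061]
    - [0.147,-0.006,0,0.061]
    - [0.153,-0.006,0,0.061]
    - [0.153,-0.006,0,0.061]
    - [0.153,-0.006,0,0.061]

```text
clock: 5.95
tcp_pos: [532.0, -278.7, 159.4]
eef_rot: [-0.137, 1.565, 0.135]
force: [-0.3, 0.3, -0.1]
width: 85.3
```

```bash
python3 - <<'E'
from h import *
np.set_printoptions(precision=1,suppress=True)
for _ in range(4): 
  W=shot("wrist"); print(W["_s"]["force"],W["_s"]["tcp_pos"])
save(W,"pics/f.png",(100,80,420,320),2)
T=shot("top")
f=lambda x,y,z:onz(T,(165+x/6,185+y/6),z)
b=[f(185,413,14),f(445,350,14),f(135,172,14),f(393,112,14)];print(*b)
print("base centre-ish",sum(b)/4)
an=lambda a,c:np.degrees(np.arctan2(*(a-c)[1::-1]))
print("yaw base",an(b[0],b[1]),an(b[2],b[3]),"rod",an(f(105,237,285),f(248,202,285)),"ptr",an(f(167,186,265),f(243,171,265)),"hook",an(f(362,172,277),f(600,115,273)))
print("cap",f(305,177,312),"tip",f(652,93,287),"ptrtip",f(166,186,267))
E
```

```text
[-0.3  0.3 -0.1] [ 532.  -278.7  159.4]
[-0.7  0.2 -1.5] [ 532.  -278.6  159.4]
[-0.3  0.7 -0.5] [ 531.9 -278.5  159.2]
[-0.3  0.  -0.5] [ 531.8 -278.5  159.1]
[415.9 187.1  14. ] [447.7  54.7  14. ] [539.6 216.9  14. ] [571.4  82.9  14. ]
base centre-ish [493.7 135.4  14. ]
yaw base 103.49015442455887 103.3259904912973 rod 103.9104198190236 ptr 101.32794876566241 hook 103.96388383445405
cap [500.4  99.  312. ] tip [537.  -35.2 287. ] ptrtip [502.2 159.1 267. ]
```

View pics/f.png

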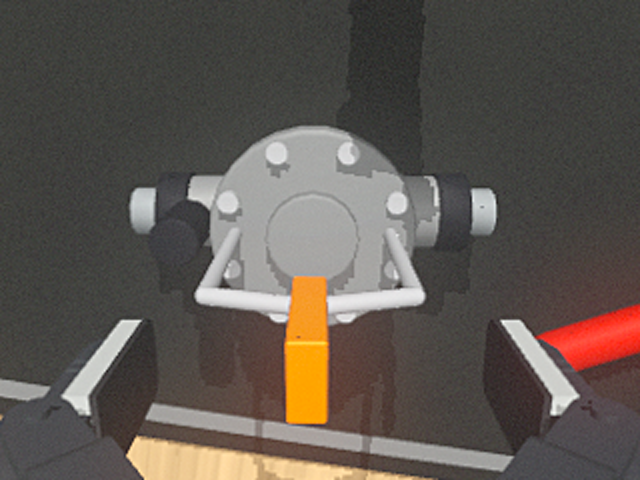

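The wrist view shows the tab midway between the pads, and the bar is square to them. Closing.

Call:
play_rows:
  motion:
    - [0.004,0,0,0]
    - [0.004,0,0,0]
    - [0.004,0,0,0]
    - [0.004,0,0,0]
    - [0.004,0,0,0]
    - [0.004,0,0,0]
    - [0.004,0,0,0]
    - [0.004,0,0,0]
  grip: 0.0

```text
clock: 7.2
tcp_pos: [531.3, -278.4, 154.6]
eef_rot: [-0.136, 1.566, 0.135]
force: [-1.4, -0.7, -2.6]
width: 9.3
```

Call:
play_rows:
  motion:
    - [-0.01,0,0,0]
    - [-0.03,0,0,0]
    - [-0.06,0,0,0]
    - [-0.09,0,0,0]
    - [-0.12,0,0,0]
    - [-0.15,0,0,0]
    - [-0.168,0,0,0]
    - [-0.172,0.01,0.003,-0.005]
    - [-0.172,0.03,0.01,-0.014]
    - [-0.172,0.055,0.018,-0.024]
    - [-0.172,0.085,0.027,-0.036]
    - [-0.172,0.115,0.037,-0.048]
    - [-0.172,0.14,0.045,-0.059]
    - [-0.172,0.152,0.049,-0.065]
    - [-0.172,0.157,0.051,-0.066]
    - [-0.172,0.157,0.051,-0.066]
    - [-0.172,0.157,0.051,-0.066]

```text
clock: 9.32
tcp_pos: [554.0, -116.6, 326.6]
eef_rot: [-0.187, 1.563, 0.184]
force: [0.0, 0.2, -4.1]
width: 8.9
```

```bash
python3 - <<'E'
from h import *
np.set_printoptions(precision=1,suppress=True)
F=[]
for _ in range(6): 
  W=shot("wrist"); F.append(W["_s"]["force"])
s=W["_s"];print(np.mean(F,0),np.std(F,0),s["tcp_pos"],s["width"],np.degrees(np.arctan2(*R.from_rotvec(s["eef_rot"]).as_matrix()[1::-1,2])))
save(W,"pics/g.png",None,1.5)
for t,z in(("hook_seat",269),("valve_eye",s["tcp_pos"][2]-13)):
  for x in place_of(W,t)[:2]: print(t,x["pixel"],x["confidence"],onz(W,x["pixel"],z))
E
```

```text
[ 0.  -0.1 -4.5] [0.4 0.6 0.4] [ 554.4 -115.6  326.5] 9.243022854201092 13.621588046568204
hook_seat [262.6, 62.0] 0.88 [533.3 -14.5 269. ]
valve_eye [261.8, 236.0] 0.83 [ 557.4 -116.8  313.5]
```

View pics/g.png

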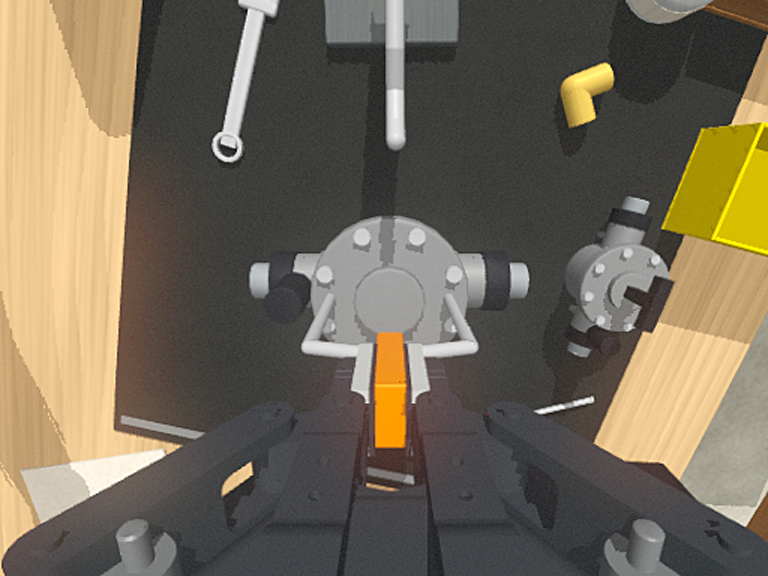

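The hook lies at column 395, straight up the picture, with its tip at (396,145). The bar is centred at 390 and square to it. I'll thread it over the tip, then come down to about 8 mm above the seat.

Call:
play_rows:
  motion:
    - [0,0.01,0,0]
    - [0,0.025,0,0]
    - [0,0.042,0,0]
    - [0,0.06,0.001,0]
    - [0,0.078,0.001,0]
    - [0,0.092,0.001,0]
    - [0,0.101,0.001,0]
    - [0,0.1035,0.001,0]
    - [0,0.1035,0.001,0]
    - [0.005,0.1035,0.001,0]
    - [0.013,0.1035,0.001,0]
    - [0.022,0.1035,0.001,0]
    - [0.03,0.1035,0.001,0]
    - [0.035,0.1035,0.001,0]
    - [0.036,0.1035,0.001,0]
    - [0.036,0.1035,0.001,0]

```text
clock: 11.72
tcp_pos: [531.1, -14.3, 290.6]
eef_rot: [-0.188, 1.562, 0.187]
force: [-0.7, 0.4, -3.9]
width: 9.2
```

```bash
python3 - <<'E'
from h import *
np.set_printoptions(precision=1,suppress=True)
F=[]
for _ in range(8): 
  S=shot("side"); F.append(S["_s"]["force"])
W=shot("wrist")
s=W["_s"];print(np.mean(F,0),np.std(F,0),s["tcp_pos"],s["clock"])
save(W,"pics/h.png",(130,60,400,330),2)
cv2.imwrite("pics/h.png",np.hstack([cv2.resize(W["pixels"][100:340,150:390],(400,400)),cv2.resize(S["pixels"][110:250,200:340],(400,400),interpolation=cv2.INTER_CUBIC)])[...,::-1])
E
```

```text
[-0.2  0.1 -4.1] [0.5 0.5 0.4] [531.  -14.3 290.6] 12.125
```

View pics/h.png

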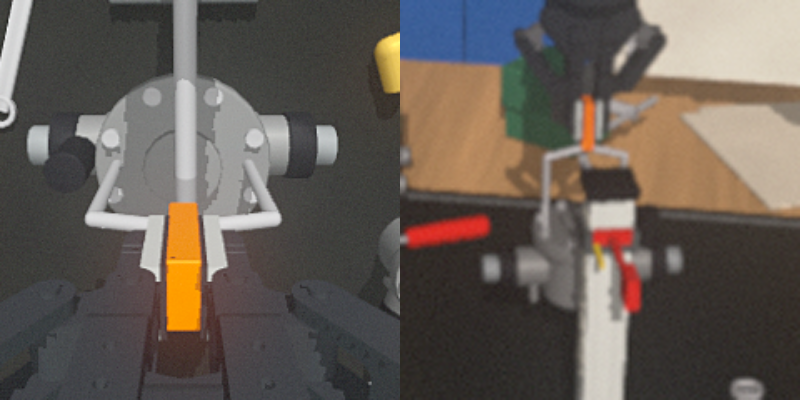

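Threaded: the hook runs under the bar in the wrist view, just behind the tab. Lowering slowly.

Call:
play_rows:
  motion:
    - [0.002,0,0,0]
    - [0.004,0,0,0]
    - [0.006,0,0,0]
    - [0.008,0,0,0]
    - [0.01,0,0,0]
    - [0.012,0,0,0]
    - [0.014,0,0,0]
    - [0.016,0,0,0]
    - [0.018,0,0,0]
    - [0.02,0,0,0]
    - [0.022,0,0,0]
    - [0.024,0,0,0]
    - [0.026,0,0,0]
    - [0.026,0,0,0]
    - [0.026,0,0,0]

```text
clock: 14.05
tcp_pos: [531.1, -14.3, 264.6]
eef_rot: [-0.188, 1.562, 0.187]
force: [-1.4, 0.2, -2.4]
width: 9.1
```

```bash
cat > m.py <<'E'
from h import *
np.set_printoptions(precision=2,suppress=True)
F=[]
for _ in range(10): 
  S=shot("side"); F.append(S["_s"]["force"])
s=S["_s"];print(np.mean(F,0),np.std(F,0)/3,s["tcp_pos"],s["clock"])
hsv=cv2.cvtColor(S["pixels"],cv2.COLOR_RGB2HSV)[150:290,240:310]
for n,lo,hi in(("yellow",(22,140,110),(35,255,255)),):
  ys,xs=np.nonzero(cv2.inRange(hsv,lo,hi)); print(n,len(xs),xs.mean()+240,ys.mean()+150,ys.min()+150,ys.max()+150) if len(xs) else print("none")
E
python3 m.py
```

```text
[-0.75  0.04 -1.93] [0.17 0.15 0.23] [531.06 -14.31 264.56] 14.5
yellow 10 268.5 205.4 203 209
```

Call:
play_rows:
  motion:
    - [0.002,0,0,0]
    - [0.004,0,0,0]
    - [0.006,0,0,0]
    - [0.008,0,0,0]
    - [0.01,0,0,0]
    - [0.012,0,0,0]
    - [0.014,0,0,0]
    - [0.016,0,0,0]
    - [0.018,0,0,0]
    - [0.018,0,0,0]
    - [0.018,0,0,0]

```text
clock: 15.92
tcp_pos: [531.1, -14.3, 246.6]
eef_rot: [-0.188, 1.562, 0.187]
force: [-1.9, -0.4, -1.1]
width: 9.2
```

```bash
sed -i 's/range(10)/range(30)/;s/)\/3,s/)\/5.5,s/' m.py; python3 m.py
```

```text
[-0.76  0.15 -0.33] [0.09 0.08 0.08] [531.07 -14.36 246.56] 17.375
yellow 9 268.1111111111111 212.44444444444446 210 216
```

Call:
play_rows:
  motion:
    - [0.001,0,-0.001,0]
    - [0.002,0,-0.002,0]
    - [0.002,0,-0.002,0]
    - [0.002,0,-0.002,0]

```text
clock: 17.92
tcp_pos: [530.0, -14.4, 244.9]
eef_rot: [-0.188, 1.56, 0.187]
force: [4.4, 1.2, -0.2]
width: 9.7
```

```bash
python3 m.py
```

```text
[ 4.05  2.23 -0.04] [0.09 0.13 0.09] [529.23 -14.54 244.58] 19.375
yellow 11 268.09090909090907 213.0 210 217
```

Call:
play_rows:
  motion:
    - [0,0,0.001,0]
    - [0,0,0.002,0]
    - [0,0,0.002,0]
    - [0,0,0.002,0]

```text
clock: 19.92
tcp_pos: [529.8, -14.4, 244.0]
eef_rot: [-0.187, 1.566, 0.187]
force: [-1.6, 0.8, 0.0]
width: 9.2
```

```bash
sed -i 's/range(30)/range(16)/;s/)\/5.5,s/)\/4,s/' m.py; python3 m.py; python3 - <<'E'
from h import *
W=shot("wrist");S=shot("side")
cv2.imwrite("pics/i.png",np.hstack([cv2.resize(W["pixels"][100:340,150:390],(400,400)),cv2.resize(S["pixels"][130:250,210:330],(400,400),interpolation=cv2.INTER_CUBIC)])[...,::-1])
E
```

```text
[-2.46  1.4  -0.18] [0.13 0.13 0.11] [531.13 -14.15 244.57] 20.675
yellow 11 268.1818181818182 212.8181818181818 210 217
```

View pics/i.png

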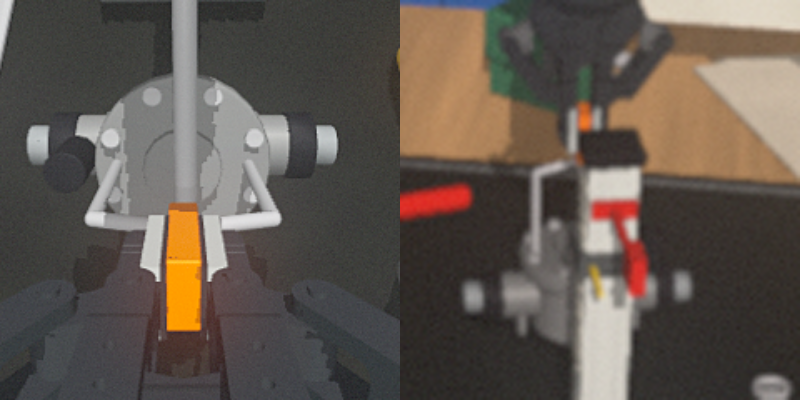

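Both views show the bar seated at its middle. The side force comes from friction at the seat, so I'll relieve it before release.

Call:
play_rows:
  motion:
    - [0,0.0002,-0.0004,0]
    - [0,0.0004,-0.0007,0]
    - [0,0.0004,-0.0007,0]
    - [0,0.0004,-0.0007,0]

```text
clock: 21.32
tcp_pos: [530.9, -14.1, 244.8]
eef_rot: [-0.188, 1.561, 0.187]
force: [-1.1, 1.7, -0.1]
width: 9.1
```

```bash
python3 m.py
```

```text
[ 0.44  0.58 -0.13] [0.19 0.13 0.09] [530.67 -14.06 244.71] 22.075
yellow 10 268.3 213.1 210 217
```

Call:
play_rows:
  motion:
    - [0,0,0,0]
    - [0,0,0,0]
    - [0,0,0,0]
    - [0,0,0,0]
    - [0,0,0,0]
    - [0,0,0,0]
  grip: 0.04

```text
clock: 22.88
tcp_pos: [530.6, -14.0, 244.7]
eef_rot: [-0.188, 1.562, 0.187]
force: [-0.4, 0.7, 0.3]
width: 39.9
```

```bash
python3 m.py; python3 - <<'E'
from h import *
W=shot("wrist");S=shot("side");print(W["_s"]["tcp_pos"],W["_s"]["width"])
cv2.imwrite("pics/j.png",np.hstack([cv2.resize(W["pixels"][100:340,150:390],(400,400)),cv2.resize(S["pixels"][150:250,220:320],(400,400),interpolation=cv2.INTER_CUBIC)])[...,::-1])
E
```

```text
[ 0.    0.13 -0.  ] [0.14 0.16 0.1 ] [530.62 -14.03 244.69] 23.625
yellow 8 268.0 213.25 211 217
[530.64025743 -14.04586701 244.69226382] 39.780200922097244
```

View pics/j.png

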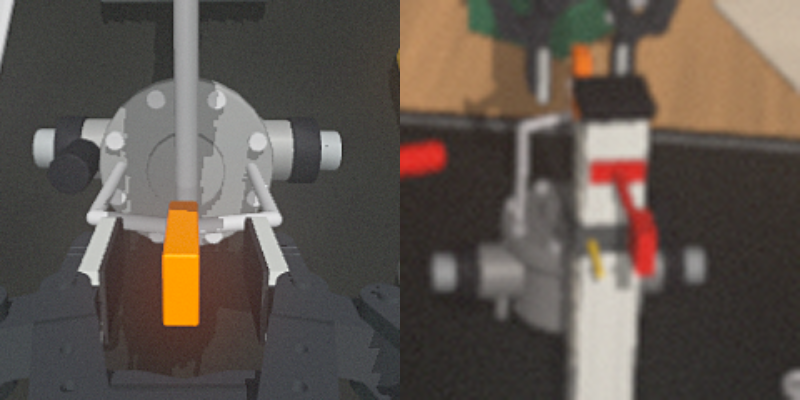

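The valve hangs free and still (force about 0, both pads clear of the tab). I'll rise and go over to the marker.

Call:
play_rows:
  motion:
    - [-0.01,0,0,0]
    - [-0.03,0,0,0]
    - [-0.06,0,0,0]
    - [-0.09,0,0,0]
    - [-0.115,0,0,0]
    - [-0.125,0,0,0]
    - [-0.125,0.015,0,0]
    - [-0.125,0.045,-0.001,0]
    - [-0.125,0.08,-0.002,0]
    - [-0.125,0.12,-0.003,0]
    - [-0.125,0.16,-0.004,0]
    - [-0.125,0.19,-0.005,0]
    - [-0.125,0.207,-0.005,0]
    - [-0.125,0.212,-0.005,0]
    - [-0.125,0.212,-0.005,0]
  grip: 0.05

```text
clock: 25.65
tcp_pos: [475.7, 189.9, 369.4]
eef_rot: [-0.187, 1.562, 0.185]
force: [-0.3, 0.4, -0.2]
width: 49.9
```

```bash
cat > n.py <<'E'
from h import *
np.set_printoptions(precision=1,suppress=True)
W=shot("wrist");S=shot("side");T=shot("top");print(W["_s"]["tcp_pos"],W["_s"]["width"])
for t in("marker_grip","pointer"):
  r={}
  for c,p in(("w",W),("s",S),("t",T)):
    q=place_of(p,t)
    print(t,c,[(np.array(x["pixel"]),round(x["confidence"],2)) for x in q[:2]], onz(p,q[0]["pixel"],285 if t[0]=="m" else 227) if q else "")
    if q: r[c]=ray(p,q[0]["pixel"])
  for a in("ws","wt","st"):
    if a[0] in r and a[1] in r: print(a,*tri(r[a[0]],r[a[1]]))
cv2.imwrite("pics/%s.png"%__import__("sys").argv[1],np.hstack([cv2.resize(W["pixels"][80:340,110:410],(460,400)),cv2.resize(S["pixels"][190:250,245:305],(340,400),interpolation=cv2.INTER_CUBIC)])[...,::-1])
E
python3 n.py k
```

```text
[475.7 189.9 369.4] 49.86565369991981
marker_grip w [(array([266.5, 188.9]), 0.77)] [480.7 199.7 285. ]
marker_grip s [(array([280.2, 211.7]), 0.62)] [477.9 223.9 285. ]
marker_grip t [(array([178.3, 226.5]), 0.46)] [475.4 188.9 285. ]
ws [480.5 195.3 267.8] [1.8, 1.8]
wt [480.1 193.7 261.7] [2.7, 2.7]
st [478.  192.8 266. ] [0.9, 0.9]
pointer w [(array([275.4, 212.6]), 0.56)] [501.9 160.8 227. ]
pointer s [(array([269.4, 217.9]), 0.54)] [502.6 158.2 227. ]
pointer t [] 
ws [502.  161.4 229. ] [0.4, 0.4]
```

View pics/k.png

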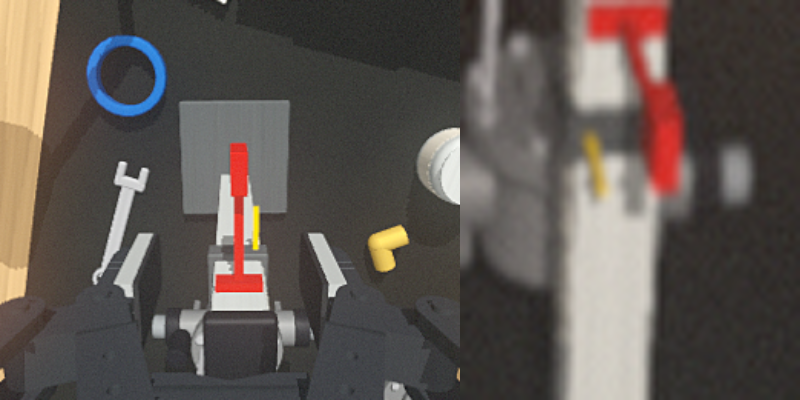

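The wrist view shows the plate at (238,170) and the pointer at (256,228). The nets put the marker at about 266 mm and the pointer at about 229 mm; from the release height I get 228 mm for the pointer. I'll press the plate down from above with the shut fingers. Plate top will be 241 mm when level, and the measured TCP height then gives the marker's height directly.

Call:
play_rows:
  motion:
    - [0,0.001,0.002,0]
    - [0,0.0027,0.0037,0]
    - [0,0.0027,0.0037,0]
    - [0.01,0.0027,0.0037,0]
    - [0.03,0.0027,0.0037,0]
    - [0.05,0.0027,0.0037,0]
    - [0.062,0.0027,0.0037,0]
    - [0.067,0.0027,0.0037,0]
    - [0.072,0.0027,0.0037,0]
    - [0.077,0.0027,0.0037,0]
    - [0.082,0.0027,0.0037,0]
    - [0.087,0.0027,0.0037,0]
    - [0.092,0.0027,0.0037,0]
    - [0.097,0.0027,0.0037,0]
    - [0.102,0.0027,0.0037,0]
    - [0.102,0.0027,0.0037,0]
    - [0.102,0.0027,0.0037,0]
  grip: 0.0

```text
clock: 28.22
tcp_pos: [478.6, 193.8, 267.4]
eef_rot: [-0.187, 1.562, 0.186]
force: [0.6, 1.0, 0.5]
width: 0.1
```

```bash
sed -i 's/range(16)/range(8)/' m.py; python3 m.py; python3 n.py l
```

```text
[-0.02  0.01  0.07] [0.11 0.15 0.15] [478.73 193.91 267.66] 28.575
yellow 8 268.0 213.25 211 217
[478.7 193.9 267.6] -0.10996751570653664
marker_grip w [(array([259.2, 232.9]), 0.58)] [476.6 207.7 285. ]
marker_grip s [(array([278.5, 218.1]), 0.6)] [479.6 248.2 285. ]
marker_grip t [(array([177.5, 227.8]), 0.48)] [472.3 190.6 285. ]
ws [481.  192.  249.6] [0.6, 0.6]
wt [477.  196.1 258.8] [2.4, 2.4]
st [478.3 197.3 252.7] [3.1, 3.1]
pointer w [] 
pointer s [(array([270.2, 217. ]), 0.67), (array([279.1, 217.2]), 0.49)] [501.2 154.2 227. ]
pointer t []
```

View pics/l.png

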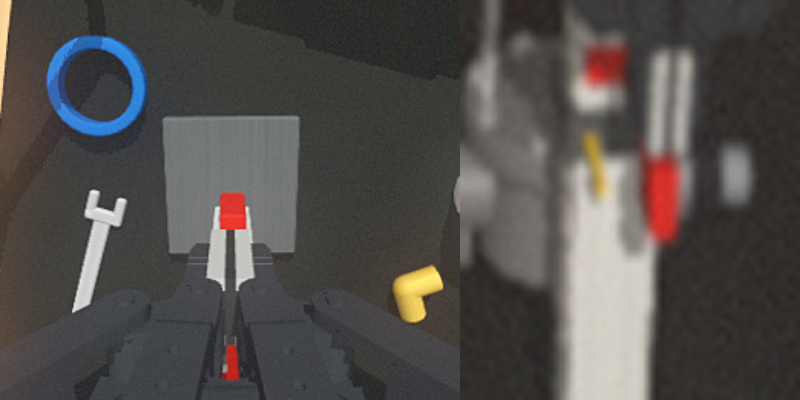

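The fingertips rest on the plate (red at 663,200 in the side crop), so the marker is now at about 254.6 mm. I'll push it 26 mm farther.

Call:
play_rows:
  motion:
    - [0.004,0,0,0]
    - [0.008,0,0,0]
    - [0.012,0,0,0]
    - [0.016,0,0,0]
    - [0.02,0,0,0]
    - [0.023,0,0,0]
    - [0.0255,0,0,0]
    - [0.0262,0,0,0]
    - [0.0262,0,0,0]
    - [0.0262,0,0,0]

```text
clock: 30.32
tcp_pos: [478.5, 193.8, 241.3]
eef_rot: [-0.187, 1.562, 0.186]
force: [1.5, 0.4, 1.6]
width: -0.2
```

```bash
python3 m.py; cat > q.py <<'E'
from h import *
np.set_printoptions(precision=1,suppress=True)
S=shot("side"); print(S["_s"]["tcp_pos"])
hsv=cv2.cvtColor(S["pixels"],cv2.COLOR_RGB2HSV)
m=(cv2.inRange(hsv,(0,150,90),(6,255,255))|cv2.inRange(hsv,(172,150,90),(180,255,255)))
m[:195]=0;m[250:]=0;m[:,:250]=0;m[:,300:]=0
n,l,st,c=cv2.connectedComponentsWithStats(m)
for i in range(1,n): print("red",st[i],c[i])
ys,xs=np.nonzero(m)
for r in range(195,250): 
  k=xs[ys==r]
  if len(k): print(r,k.min(),k.max(),end=" | ")
print()
xd=np.array([-.235,.972,0]);yd=np.array([-.972,-.235,0])
for z in(222,225,228,231):
  M=np.array([478.9,193.8,z])
  P=np.array([[*(M+a*13*xd+b*5*yd+e*13*np.array([0,0,1]))] for a in(-1,1) for b in(-1,1) for e in(-1,1)])
  uv=np.array([proj(S,p) for p in P]); print(z,"plate cols",uv[:,0].min(),uv[:,0].max(),"rows",uv[:,1].min(),uv[:,1].max(),"ctr",proj(S,M),"ptr tip",proj(S,(502,160,z)),"root",proj(S,(508,130,z)))
y=cv2.inRange(hsv,(20,110,100),(36,255,255));y[:200]=0;y[235:]=0;y[:,:258]=0;y[:,278:]=0
print("yellow",[(int(a),int(b)) for b,a in zip(*np.nonzero(y))])
E
python3 q.py
```

```text
[0.72 0.25 1.09] [0.1  0.05 0.08] [478.56 193.81 241.3 ] 30.675
yellow 9 269.0 215.77777777777777 213 218
[478.5 193.8 241.3]
red [267 208   7   4  20] [270.9 209.3]
red [277 224   7  13  67] [279.9 229.7]
208 268 273 | 209 267 273 | 210 270 273 | 211 270 273 | 224 281 281 | 225 277 282 | 226 277 283 | 227 277 283 | 228 277 282 | 229 277 282 | 230 277 283 | 231 277 282 | 232 278 282 | 233 278 282 | 234 278 282 | 235 279 282 | 236 280 281 | 
222 plate cols 275.41884557805605 282.79309170878037 rows 221.09435938267924 238.33375042779426 ctr [279.  229.7] ptr tip [269.5 220.3] root [268. 213.]
225 plate cols 275.4854134164593 282.87401534005977 rows 219.90729408297844 237.16312845848518 ctr [279.1 228.5] ptr tip [269.6 219.1] root [268.  211.8]
228 plate cols 275.5521416181061 282.95513237427804 rows 218.7163944819831 235.98857510944393 ctr [279.2 227.3] ptr tip [269.6 218. ] root [268.1 210.7]
231 plate cols 275.61903031494955 283.0364428939401 rows 217.521649758112 234.81007811572687 ctr [279.3 226.1] ptr tip [269.7 216.8] root [268.1 209.5]
yellow [(267, 211), (268, 211), (267, 212), (268, 212), (267, 213), (268, 213), (269, 213), (268, 214), (269, 214), (268, 215), (269, 215), (269, 216), (270, 216), (269, 217), (270, 217), (269, 218), (270, 218)]
```

The side image agrees: the pointer tip's lower end at row 218 gives z of about 227, and the plate's lower edge at row 236.5 gives about 226.5. From the mechanics I get 228.1 and 228.3. I'll back off and recheck.

Call:
play_rows:
  motion:
    - [-0.005,0,0,0]
    - [-0.02,0,0,0]
    - [-0.05,0,0,0]
    - [-0.08,0,0,0]
    - [-0.11,0,0,0]
    - [-0.125,0,0,0]
    - [-0.13,0,0,0]
    - [-0.13,0,0,0]

```text
clock: 31.78
tcp_pos: [478.2, 193.8, 370.8]
eef_rot: [-0.187, 1.563, 0.186]
force: [-0.1, -0.3, -0.0]
width: 0.1
```

```bash
python3 m.py; python3 q.py; python3 - <<'E'
from h import *
np.set_printoptions(precision=1,suppress=True)
W=shot("wrist");s=W["_s"]
S=shot("side")
for t,X in(("marker_grip",(478.9,193.8)),("pointer",(502,160)),("hook_seat",(530.6,-14)),("valve_eye",(530.6,-14))):
  for c,p in(("w",W),("s",S)):
    q=place_of(p,t); print(t,c,[(np.array(x["pixel"]),round(x["confidence"],2)) for x in q[:2]],"expected",proj(p,(*X,228)))
hsv=cv2.cvtColor(W["pixels"],cv2.COLOR_RGB2HSV)
for n,m in(("y",cv2.inRange(hsv,(22,150,110),(35,255,255))),("r",cv2.inRange(hsv,(0,150,90),(6,255,255))|cv2.inRange(hsv,(172,150,90),(180,255,255)))):
  k,l,st,c=cv2.connectedComponentsWithStats(m)
  print(n,[(st[i].tolist()) for i in range(1,k) if st[i,4]>15])
xd=np.array([-.235,.972,0]);col=np.array([501,100.,0])
M0=np.array([478.9,193.8,0])
for z in(222,228,234):
  print(z,"ptr tip",proj(W,(502,160,z)),"plate top far/near",proj(W,M0+13*xd+[0,0,z+13]),proj(W,M0-13*xd+[0,0,z+13]),"bottom far",proj(W,M0+13*xd+[0,0,z-13]))
E
```

```text
[0.14 0.08 0.06] [0.11 0.1  0.09] [478.23 193.9  370.81] 32.125
yellow 4 268.5 215.0 213 217
[478.3 193.9 371. ]
red [267 207  17  30 153] [277.2 220.7]
207 277 278 | 208 267 279 | 209 267 279 | 210 269 279 | 211 270 279 | 212 273 275 | 213 274 275 | 214 274 275 | 215 274 275 | 216 275 275 | 217 275 276 | 218 275 276 | 219 276 276 | 220 276 278 | 221 277 280 | 222 277 281 | 223 277 281 | 224 277 282 | 225 277 282 | 226 277 283 | 227 277 282 | 228 277 283 | 229 277 282 | 230 277 282 | 231 277 283 | 232 278 282 | 233 278 282 | 234 278 282 | 235 279 282 | 236 280 281 | 
222 plate cols 275.41884557805605 282.79309170878037 rows 221.09435938267924 238.33375042779426 ctr [279.  229.7] ptr tip [269.5 220.3] root [268. 213.]
225 plate cols 275.4854134164593 282.87401534005977 rows 219.90729408297844 237.16312845848518 ctr [279.1 228.5] ptr tip [269.6 219.1] root [268.  211.8]
228 plate cols 275.5521416181061 282.95513237427804 rows 218.7163944819831 235.98857510944393 ctr [279.2 227.3] ptr tip [269.6 218. ] root [268.1 210.7]
231 plate cols 275.61903031494955 283.0364428939401 rows 217.52164
[... 444 characters left out ...]
58)] expected [272.  215.9]
pointer s [(array([267.8, 217.8]), 0.64)] expected [269.6 218. ]
hook_seat w [] expected [259.9 343.9]
hook_seat s [(array([297.9, 347.7]), 0.5)] expected [264.1 180.6]
valve_eye w [] expected [259.9 343.9]
valve_eye s [(array([261.9, 179.9]), 0.68)] expected [264.1 180.6]
y [[272, 216, 4, 22, 67], [348, 228, 26, 30, 297], [401, 252, 111, 83, 6288]]
r [[257, 167, 9, 62, 401]]
222 ptr tip [271.8 214. ] plate top far/near [258.8 171.3] [258.8 195.7] bottom far [258.9 166.6]
228 ptr tip [272.  215.9] plate top far/near [258.8 172.6] [258.8 197.4] bottom far [258.9 167.6]
234 ptr tip [272.3 217.9] plate top far/near [258.8 173.8] [258.8 199.2] bottom far [258.8 168.7]
```

```bash
python3 -c "
from h import *
s=sensors.get_state();print(s['clock'],s['force'],s['tcp_pos']);print(sign_off())"
```

```text
32.725 [-0.15477521  0.24188314  0.30752265] [478.46606337 193.86415743 371.30589591]
the job is handed in; nothing more can be done
None
```

The valve is hanging on the hook by the middle of its hanger, and the red marker is slid level with the pointer. I handed the job in at 32.7 s. The hand-in gives no verdict.

- **Hanging the valve:** I threaded the bail over the hook tip and lowered it at about 16 mm/s until the wrist force was about -0.1 N. I also relieved the side force that friction at the seat had caused, then let go. The valve weighs about 4.2 N, which is roughly 37–38 mm of sink. After release the wrist read zero and the pointer's image position had not changed.
- **Setting the marker:** I pushed it down from above with the shut fingers until its grip was at about 228.3 mm. From the release height, the pointer is at about 227–228 mm.
- **Last checks:**
  - The wrist picture fits both marker and pointer at about 228 mm, though it is not very sensitive to height.
  - The side picture put the marker about 1–3 mm lower than the pointer. This disagrees slightly with the mechanical figure but is inside the 4 mm tolerance. I did not correct it.
  - The gripper was about 130 mm above the marker, touching nothing, with a force reading near zero.
- **Not checked:** I did not re-measure the bystanders at the end. No move was planned near them, and nothing in the pictures suggested one had shifted.

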